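# Lock the gate of a board test fixture with its T-key

## Robot

A 6-joint arm with a two-finger parallel gripper is mounted at the origin on a cart in front of the work surface, level with it; the furniture and walls round the work are solid. World frame = base frame: x ahead of the robot, y to its left, z up, the work surface at z = 0. Lengths are in m, angles in rad, forces in N, time in s.
With the tool pointing down it reaches from about 0.35 to 0.775 m from the base axis. Payload 7.3 kg.
Tool frame: the origin (TCP) lies at the very end of the fingers, on their centre line; the grasp point (between the pads) lies 19 mm behind it; z points along the fingers, y is the line along which they close (so a half turn about z gives the same grasp; the last joint's range is limited). The gripper opens to 92 mm and grips with 3 to 60 N. Pads are 19 mm wide; open, the fingers measure 130 mm over their backs; the gripper's body (75 mm by 190 mm) begins 47 mm behind the grasp point.
Start: joints at [-1.295, 0.342, 1.524, -0, 1.275, -0.146], TCP at [0.215, -0.479, 0.227] pointing down, gripper open.
Joint ranges: [-2.53, 2.53], [-0.77, 2.02], [0.04, 2.7], [-1, 4.14], [0.28, 2.66], [-3.11, 3.11]. Speed limits (rad/s): [2.57, 2.57, 3.14, 3.14, 3.14, 3.14].

## Interface

Orientations are given as [roll, pitch, yaw] about the fixed x, y, z axes, in that order (R = Rz(yaw) Ry(pitch) Rx(roll)).
In Python, from cell import robot gives the robot as it stands.
- The arm moves only by the tool apply_moves, never from a script. Its argument "motion" is text: rows parted by semicolons, each of 7 numbers parted by spaces: the opening in per cent of the stroke, from 0 (shut) to 100 (fully open), then the shift along the tool's x, y, z in cm, then the turn, a rotation vector about the tool's x, y, z in rad. A call has 1 to 20 rows; each row shifts and turns the commanded pose from where the row before left it, along the tool's axes as they then stand; what a row does not reach is not made up. A row lasts 1/8 s, in which the tool goes at most 62.5 mm and 10.7 degrees, less where a joint would pass 70% of its speed; a pose out of reach is approached as far as the arm can. A call with a gripper value outside its range is refused whole. The fingers move at their own pace and stop on an object; "force" is the grip in N (left out, the last holds). Time passes only in rows, so rows that do not move let the fingers close. It gives the time, the measured TCP pose, the force, the opening and the grip force at its end, in the units of the state.
- robot.observe(): the state, without advancing time (a new reading comes with each control period).
- robot.read_camera(name): name is "scene" or "top" or "wrist"; returns a dict with "img" (420x560x3 uint8, red, green, blue), "fovy" (degrees; the focal length in pixels is half the picture's height over the tangent of half this angle, whatever the lens; pixels are square), "cx", "cy" (the principal point, pixels), "R" (3x3) and "t" (3): a world point X has camera coordinates R X + t; the wrist camera has in their place "hand_eye" (4x4, takes a point from camera to tool coordinates, whose origin is the TCP and whose axes are the flange's). Camera axes: x right, y down, z forward; pixel columns grow to the right and rows downward; lengths in m; the calibration is good to about 2 mm. A picture is of the moment at which its call begins: read the wrist's pose just before it. There is no depth.
- robot.hand_in(): hands the job in; it is judged then, once.
Trained networks look in a picture, given as the dict that the camera call returned (one of the last four; its "shot" number tells which), for a name from the list of things; names that differ only in an ending like _2 or _b are one class to them, and where a whole thing is asked for, a point or a joint stands for the part that bears it (a point fixed in the world has none). Each returns a list of dicts, best first, with "score" (0 to 1); they miss things now and then, are a little off and sometimes report something else, mostly with a low value. They report only what shows in the picture. A call takes as long as a camera call. They do not tell look-alikes from the thing itself.
- robot.search_frame(target, picture): "centre" ([x, y, z] in m, in world coordinates, good to about 4 mm: the middle of the surface that is visible of it).
- robot.trace(target, picture): "pixels" (420x560 bool, what is visible of it).
The state is a dict: "time": time; "qpos": joint angles; "qvel": joint speeds; "joint_efforts": joint torques, N m; "tool_pos": TCP position; "tool_rot": TCP orientation; "contact_force": force on the tool from outside, world axes, zero at the start; "torque": the same for the moment, N m; "opening": finger opening in m; "grip_force": force on a finger pad.
Only numpy, scipy, OpenCV 4.12 (cv2) and the standard library are available. Lean on these libraries where they do the work, as an engineer would, in place of code of your own. Each camera call takes 0.05 s, during which the arm holds its last target. There are 200 camera calls.

## Task

Lock the sprung gate of the board test fixture with its T-key: lift the key out of its parking block, feel its T-head through the narrow slot of the sliding anchor under the gate's fork, press the gate down with it, give it a quarter turn and let it rise until the head seats in the groove under the slot and holds the gate level, then let go. Work gently, the fixture and the board under its pins must never be pressed hard (stay below 30 N), and leave the other things on the bench where they are.

Things in the scene. Friction and masses are not known exactly. Their poses are not given: they have to be found in the camera images.
- key: loose steel T-key standing in the parking block, 63 mm tall, about 90 g. Origin: centre of the underside of its T-head; z up the key, x along the head. T-head 22 (x) x 8 (y) x 6 mm high; round shank 7.4 mm thick up to 27 mm; round collar 40 mm across from 27 to 33 mm; grip bar above. Head and bar are parallel; a half turn makes no difference
- key_grip (a point): point in the key's black grip bar, 53 mm above the key's origin, axes as the key's. The bar is 34 (x) x 12 (y) mm and stands from 33 to 63 mm above the key's origin; pinch it across its 12 mm from above
- holder: fixed grey metal parking block 60 x 60 x 32 mm, origin at the centre of its underside. The key's collar rests on its top, head and shank hang free in a round hole 25 mm across: pull the key straight up by 30 mm or more
- fixture: board test fixture, fixed, base 230 (x) x 140 (y) mm, 68 mm high; origin at the centre of its underside on the bench, x from the fork end (nearer the robot) to the hinge, y across. A circuit board lies in its nest under the gate
- guide_centre (a point): middle of the anchor's guide at [-85, 0, 44] mm of the fixture, axes as the fixture's, level with the top of the steel anchor block (34 x 46 mm). The block slides up to 8 mm to either side along x, dragging with about 4 N; where it stands at the start is not measured and must be felt or seen. The slot in its middle is 25 mm long along y, 10 mm wide along x
- groove_height (a point): 4.5 mm below guide_centre, axes as the fixture's. The lips beside the slot are 7 mm thick, over a hollow 28 mm across, 22 mm deep, where the head turns either way. In their underside a groove 13 mm wide, 2.5 mm deep runs along x at y = 0, its ceiling at this height: here the top of the turned, centred head seats. The head is free to turn when its top is over 3 mm below this point
- fork (a point): on the gate, at the top face of its fork, above guide_centre. Two tines with a 28 mm gap centred on y = 0, from 28 mm behind this point (towards the hinge) to 31 mm before it, open to the front. The T-head passes down the gap, the key's collar then presses on the tines. 60.5 mm above the bench when the gate is level
- gate (a joint): hinge of the gate, a flat open frame 7 mm thick over the board; rad, 0 = level, as the locked key holds it; positive = fork up. The hinge line is 170 mm behind the fork. Springs lift it: free it rests near 0.044 (fork 7.5 mm up); hard stop at -0.038 (6.5 mm down). At the fork the springs push up with about 6 N at level, 0.8 N more per mm pressed
- flux_jar: bystander: loose round jar, 50 mm across, 26 mm high, origin at the centre of its underside
- side_cutters: bystander: loose cutters with red handles at the left, 129 (y) x 50 x 12 mm, origin under the middle
- loose_board: bystander: loose circuit board at the right, beyond the jar, 92 x 54 x 24 mm, origin under the middle
Mind the look-alikes: they are no part of the job. What is shaped like the key but blue or red is not meant.

How it is judged:
By the outcome, as a careful person would: the job done as asked, in the order asked, and still so for the second after the job is handed in, with the robot touching nothing.
It also fails if it takes over 72 s, if anything falls off the work surface, if the arm or the gripper's body presses on something with over 40 N, if the wrist force passes 120 N, or if a joint passes its speed limit or range.

## Working session

There is one attempt and no reset: what is moved stays moved. The work goes in short steps, Python scripts to look and compute and a tool call to move; the robot and the scene stay as the last step left them, time stands still between calls to the robot, and variables do not carry over. Pictures are saved under pics/ and viewed, at most 10 in all, crops included, and the job is handed in when it is done.

Besides the shell and the picture viewer there is one more tool, called after "Emit:" by a JSON object that holds its "method" and its "body". apply_moves: Moves the arm, as the interface text tells. Its arguments: {"type":"object","properties":{"motion":{"type":"string"},"force":{"type":"number"}},"required":["motion"]}

```bash
mkdir -p pics; ls
python3 - <<'E'
from cell import robot
import cv2,numpy as np
s=robot.observe();print({k:np.round(v,3) for k,v in s.items()})
for n in ["scene","top"]:
    p=robot.read_camera(n);cv2.imwrite(f"pics/{n}0.png",p["img"][:,:,::-1])
    print(n,p["fovy"],p["cx"],p["cy"],np.round(p["R"],4).tolist(),np.round(p["t"],4).tolist())
    for k in ["key","holder","fixture","fork","flux_jar","side_cutters","loose_board","guide_centre"]:
        try:
            r=robot.search_frame(k,p);print(k,[(round(d["score"],2),np.round(d["centre"],3).tolist()) for d in r[:4]])
        except Exception as e: print(k,e)
E
```

```text
pics
{'time': np.float64(0.0), 'qpos': array([-1.295,  0.343,  1.525,  0.   ,  1.275, -0.146]), 'qvel': array([-0.001, -0.   , -0.001,  0.   ,  0.001, -0.001]), 'joint_efforts': array([  0.   , -43.124, -24.423,   0.072,   0.056,  -0.   ]), 'tool_pos': array([ 0.215, -0.479,  0.226]), 'tool_rot': array([-3.14 , -0.   ,  0.422]), 'contact_force': array([0.233, 0.028, 0.268]), 'torque': array([-0.034, -0.005, -0.03 ]), 'grip_force': np.float64(0.0), 'opening': np.float64(0.092)}
scene 48.14516059908559 278.4408736071867 207.24364719462693 [[-0.7084, -0.7058, -0.0032], [-0.5305, 0.5354, -0.6572], [0.4656, -0.4638, -0.7537]] [0.4104, 0.3276, 0.9854]
key [(0.68, [0.46, -0.055, 0.041]), (0.58, [0.486, -0.14, 0.045]), (0.53, [0.399, -0.134, 0.042])]
holder [(0.87, [0.475, -0.117, 0.031])]
fixture [(0.86, [0.539, 0.171, 0.025])]
fork [(0.59, [0.559, 0.158, 0.065])]
flux_jar [(0.68, [0.459, -0.264, 0.024])]
side_cutters [(0.66, [0.439, 0.419, 0.007])]
loose_board [(0.73, [0.596, -0.346, 0.009])]
guide_centre [(0.76, [0.539, 0.17, 0.024])]
top 57.990059359708134 277.6350723976057 206.89279917202018 [[0.0195, -0.9995, 0.0262], [-0.9861, -0.0236, -0.1646], [0.1651, -0.0226, -0.986]] [0.0035, 0.5575, 1.1721]
key [(0.59, [0.466, -0.059, 0.033]), (0.52, [0.492, -0.138, 0.039]), (0.45, [0.405, -0.14, 0.034])]
holder [(0.7, [0.49, -0.134, 0.034]), (0.61, [0.573, 0.156, 0.065])]
fixture [(0.97, [0.563, 0.15, 0.019])]
fork [(0.83, [0.57, 0.158, 0.064])]
flux_jar [(0.72, [0.465, -0.268, 0.019]), (0.68, [0.49, -0.139, 0.037]), (0.44, [0.446, 0.416, 0.01])]
side_cutters [(0.71, [0.447, 0.416, 0.009])]
loose_board [(0.88, [0.601, -0.345, 0.013]), (0.2, [0.489, -0.138, 0.032])]
guide_centre [(0.79, [0.556, 0.154, 0.024]), (0.26, [0.463, -0.269, 0.02])]
```

View pics/scene0.png

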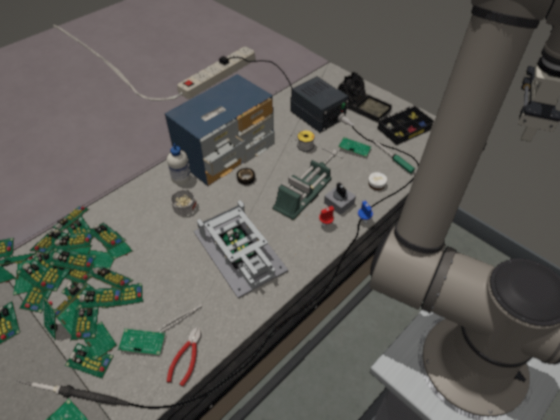

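View pics/top0.png

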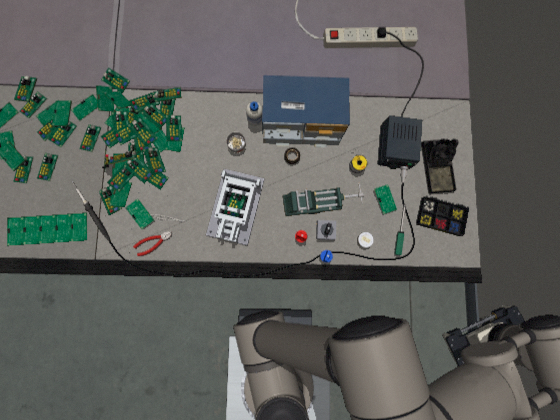

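The black key stands in the grey block at top-picture (326,230) and scene-picture (340,193). The look-alikes are red at top (301,237) and blue at top (326,257). The black one in the block fits the description. I'll move over it and confirm with the wrist camera.

Emit:
{"method": "apply_moves", "body": {"motion": "45 3.5 -1.8 0 0 0 0;45 3.5 -1.8 0 0 0 0;45 3.5 -1.8 0 0 0 0;45 3.5 -1.8 0 0 0 0;45 3.5 -1.8 0 0 0 0;45 3.5 -1.8 0 0 0 0;45 3.5 -1.8 0 0 0 0;45 3.5 -1.8 0 0 0 0;45 3.5 -1.8 0 0 0 0;45 3.5 -1.8 0 0 0 0;45 0 0 0 0 0 0;45 0 0 0 0 0 0", "force": 20}}

```text
time: 2.4
tool_pos: [0.4603, -0.1717, 0.2267]
tool_rot: [3.141, 0.0, 0.422]
contact_force: [0.2, 0.5, 1.2]
opening: 0.0415
grip_force: 0.0
```

```bash
cat > h.py <<'E'
from cell import robot
import cv2,numpy as np
from scipy.spatial.transform import Rotation as Ro
def shot(name):
    s=robot.observe();p=robot.read_camera(name)
    if "hand_eye" in p:
        T=np.eye(4);T[:3,:3]=Ro.from_euler("xyz",s["tool_rot"]).as_matrix();T[:3,3]=s["tool_pos"]
        W=np.linalg.inv(T@np.array(p["hand_eye"]));p["R"]=W[:3,:3];p["t"]=W[:3,3]
    p["R"]=np.array(p["R"]);p["t"]=np.array(p["t"])
    p["f"]=210/np.tan(np.radians(p["fovy"])/2)
    return s,p
def proj(p,X):
    c=np.atleast_2d(X)@p["R"].T+p["t"];return c[:,:2]/c[:,2:]*p["f"]+[p["cx"],p["cy"]]
def atz(p,uv,z):
    uv=np.atleast_2d(uv).astype(float);d=np.c_[(uv-[p["cx"],p["cy"]])/p["f"],np.ones(len(uv))]@p["R"]
    o=-p["R"].T@p["t"];return o+d*((z-o[2])/d[:,2])[:,None]
def st(s):print({k:np.round(s[k],4).tolist() for k in ["time","tool_pos","tool_rot","contact_force","opening"]})
E
python3 - <<'E'
from h import *
s,p=shot("wrist");st(s);print(np.round(p["hand_eye"],3).tolist(),p["fovy"])
cv2.imwrite("pics/w1.png",p["img"][:,:,::-1])
for k in ["key","holder"]:
    r=robot.search_frame(k,p);print(k,[(round(d["score"],2),np.round(d["centre"],3).tolist(),proj(p,d["centre"]).round()) for d in r[:4]])
E
```

```text
{'time': 2.4, 'tool_pos': [0.4603, -0.1717, 0.2267], 'tool_rot': [3.1414, 0.0005, 0.4223], 'contact_force': [0.2169, 0.4544, 1.2093], 'opening': 0.0415}
[[0.001, -0.965, -0.263, 0.072], [1.0, 0.001, 0.002, -0.002], [-0.001, -0.263, 0.965, -0.159], [0.0, 0.0, 0.0, 1.0]] 60.12009246521607
key [(0.95, [0.49, -0.148, 0.035], array([[273., 146.]])), (0.61, [0.41, -0.143, 0.033], array([[236., 216.]])), (0.55, [0.471, -0.063, 0.041], array([[180., 127.]]))]
holder [(0.93, [0.495, -0.141, 0.031], array([[269., 137.]]))]
```

View pics/w1.png

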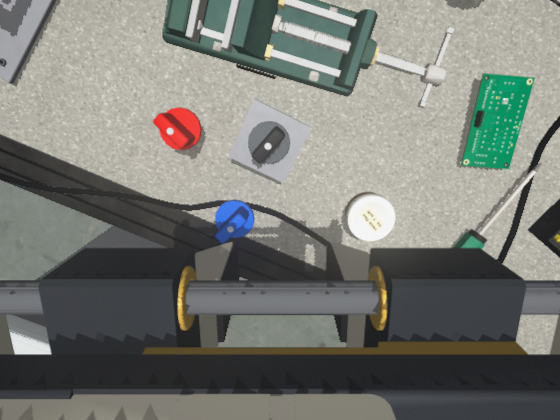

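The wrist view shows three key-shaped things: black in the grey block (268,146), red (178,130) and blue (232,222). Black in the block fits. I'll enlarge that crop to confirm it and measure the bar.

Run:
```python
from h import *
s,p=shot("wrist")
im=p["img"];c=im[95:190,220:320]
g=im.max(2).astype(int)
m=(robot.trace("key",p)[0]["pixels"]).astype(np.uint8)
ys,xs=np.nonzero(m);print("trace",xs.min(),xs.max(),ys.min(),ys.max())
for th in (45,55,65):
    b=((g<th)&(m>0)).astype(np.uint8)
    n,l,stt,ce=cv2.connectedComponentsWithStats(b);i=1+np.argmax(stt[1:,4])
    pts=np.argwhere(l==i)[:,::-1].astype(np.float32);r=cv2.minAreaRect(pts);bx=cv2.boxPoints(r)
    w=atz(p,bx,0.06);e=[w[1]-w[0],w[2]-w[1]];L=[np.linalg.norm(x) for x in e];k=e[int(np.argmax(L))]
    print(th,stt[i,4],r,np.round(L,4),"yaw",np.arctan2(k[1],k[0]),"ctr",atz(p,r[0],0.068))
# holder outline
h=robot.trace("holder",p)[0]["pixels"].astype(np.uint8)|m
pts=np.argwhere(h)[:,::-1].astype(np.float32);r=cv2.minAreaRect(pts);w=atz(p,cv2.boxPoints(r),.032);print("holder",w.round(4).tolist(),w.mean(0))
cv2.imwrite("pics/w1c.png",cv2.resize(c[:,:,::-1],None,fx=5,fy=5,interpolation=cv2.INTER_CUBIC))
```

```text
trace 153 199 107 149Traceback (most recent call last):
  File "<stdin>", line 9, in <module>
    return _wrapfunc(a, 'argmax', axis=axis, out=out, **kwds)
    return bound(*args, **kwds)
ValueError: attempt to get argmax of an empty sequence
```

Run:
```python
from h import *
s,p=shot("wrist")
im=p["img"];c=im[95:190,220:320]
g=im.max(2).astype(int)
cv2.imwrite("pics/w1c.png",cv2.resize(c[:,:,::-1],None,fx=5,fy=5,interpolation=cv2.INTER_CUBIC))
m=np.zeros(g.shape,np.uint8);cv2.circle(m,(269,143),26,1,-1)
print(np.percentile(g[m>0],[5,20,40,60,80]))
for th in (40,50,60):
    b=((g<th)&(m>0)).astype(np.uint8)
    n,l,stt,ce=cv2.connectedComponentsWithStats(b);i=1+np.argmax(stt[1:,4])
    pts=np.argwhere(l==i)[:,::-1].astype(np.float32);r=cv2.minAreaRect(pts);bx=cv2.boxPoints(r)
    w=atz(p,bx,0.06);e=[w[1]-w[0],w[2]-w[1]];L=[np.linalg.norm(x) for x in e];k=e[int(np.argmax(L))]
    print(th,stt[i,4],r,np.round(L,4),"yaw",np.arctan2(k[1],k[0]),"ctr",atz(p,r[0],0.068))
```

```text
[ 71.  85. 126. 129. 188.]Traceback (most recent call last):
  File "<stdin>", line 10, in <module>
    return _wrapfunc(a, 'argmax', axis=axis, out=out, **kwds)
    return bound(*args, **kwds)
ValueError: attempt to get argmax of an empty sequence
```

View pics/w1c.png

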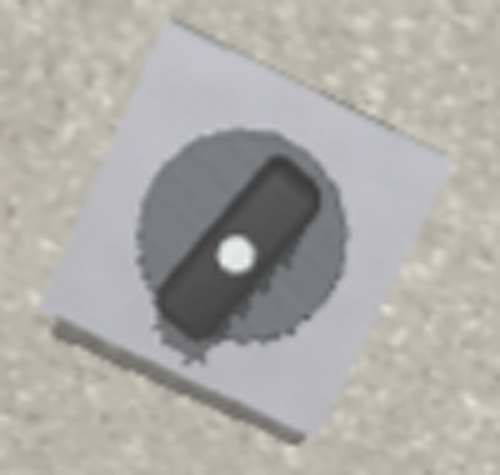

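The crop shows the black bar with a white centre dot on a grey collar, in the grey block, so this is the key. The bar's corners in the crop are about (275,155), (320,195), (203,340) and (160,297).

Run:
```python
from h import *
s,p=shot("wrist")
A=np.array([[275,155],[320,195],[203,340],[160,297]])/5-.4+[220,95]
w=atz(p,A,.068);print(w.round(4).tolist(),w.mean(0))
for a,b in ((3,0),(2,1)):
    d=w[b]-w[a];print(np.linalg.norm(d),np.arctan2(d[1],d[0]))
g=cv2.cvtColor(p["img"],cv2.COLOR_RGB2GRAY)
m=np.zeros(g.shape,np.uint8);cv2.fillPoly(m,[np.int32(A)],1);m=cv2.dilate(m,np.ones((3,3)))
print(np.percentile(g[m>0],[5,30,60,90]))
pts=np.argwhere((g<100)&(m>0))[:,::-1].astype(float)
W=atz(p,pts,.068)[:,:2];c=W.mean(0);v=np.linalg.svd(W-c,full_matrices=False)[2][0];print(len(pts),c,np.arctan2(v[1],v[0]))
print("dot",atz(p,[266.4,145.4],.068))
H=np.array([[172,18],[450,160],[303,437],[42,312]])/5-.4+[220,95]
w=atz(p,H,.032);print("holder",w.mean(0));d=w[1]-w[0];print(np.arctan2(d[1],d[0]))
for n in ("scene","top"):
    s,q=shot(n)
    print(n,proj(q,[*c,.068]))
```

```text
[[0.5092, -0.1424, 0.068], [0.5062, -0.1521, 0.068], [0.475, -0.1437, 0.068], [0.4789, -0.1339, 0.068]] [ 0.4923151  -0.14299992  0.068     ]
0.03149561446660846 -0.27332843844228305
0.032321316240608945 -0.2648928620002158
[ 67.  75.  83. 125.]
503 [ 0.49204717 -0.14286268] 2.8690092401486473
dot [[ 0.49094828 -0.14265678  0.068     ]]
holder [ 0.49095214 -0.14270929  0.032     ]
-1.608019915057211
scene [[340.5480547  186.36820884]]
top [[327.84853984 227.41895793]]
```

Emit:
{"method": "apply_moves", "body": {"motion": "45 2 -0.7 0 0 0 0;45 2 -0.7 0 0 0 0;45 0 0 2 0 0 0.173;45 0 0 2 0 0 0.173;45 0 0 2 0 0 0.173;45 0 0 2 0 0 0.173;45 0 0 4 0 0 0;45 0 0 2 0 0 0;45 0 0 0 0 0 0;45 0 0 0 0 0 0"}}

```text
time: 4.1
tool_pos: [0.492, -0.1427, 0.0876]
tool_rot: [3.141, -0.002, -0.27]
contact_force: [-0.6, -0.1, 0.7]
opening: 0.0414
grip_force: 0.0
```

Run:
```python
from h import *
s,p=shot("wrist");st(s);print(s["qpos"].round(3))
tp=s["tool_pos"];print("TCP px",proj(p,[tp]),"key top px",proj(p,[.491,-.1427,.068]))
cv2.imwrite("pics/w2.png",p["img"][:,:,::-1])
```

```text
{'time': 4.1, 'tool_pos': [0.492, -0.1427, 0.0876], 'tool_rot': [3.1413, -0.0016, -0.2702], 'contact_force': [-0.5603, -0.1092, 0.6578], 'opening': 0.0414}
[-0.432  0.477  1.745 -0.     0.918  1.409]
TCP px [[284.70723967 262.59279093]] key top px [[284.9233085  248.97541861]]
```

View pics/w2.png

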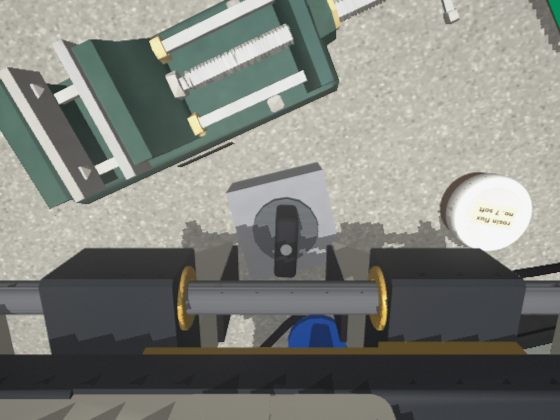

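The bar stands upright in the picture, with its dot at (286,251) against a predicted (285,249). I'll descend and grip.

Emit:
{"method": "apply_moves", "body": {"motion": "45 0 0 2 0 0 0;45 0 0 1.6 0 0 0;45 0 0 0.8 0 0 0;45 0 0 0 0 0 0;10 0 0 0 0 0 0;5 0 0 0 0 0 0;5 0 0 0 0 0 0;5 0 0 0 0 0 0;5 0 0 0 0 0 0;5 0 0 0 0 0 0", "force": 30}}

```text
time: 5.4
tool_pos: [0.4916, -0.1425, 0.043]
tool_rot: [3.141, -0.001, -0.27]
contact_force: [-0.1, -0.6, 5.0]
opening: 0.0115
grip_force: 30.0
```

Run:
```python
from h import *
for n in ("top","scene"):
    s,p=shot(n)
    if n=="top":
        cv2.imwrite("pics/topfix.png",cv2.resize(p["img"][160:255,190:285][:,:,::-1],None,fx=6,fy=6,interpolation=cv2.INTER_CUBIC))
st(s)
```

```text
{'time': 5.45, 'tool_pos': [0.4916, -0.1425, 0.043], 'tool_rot': [3.1413, -0.0007, -0.2702], 'contact_force': [-0.8449, -0.5372, 4.0195], 'opening': 0.0118}
```

View pics/topfix.png

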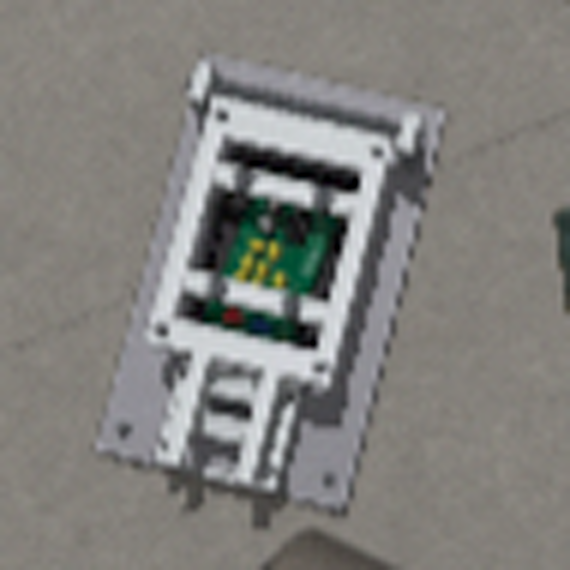

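The key is held. The top crop shows the fixture with its base corners at about (205,55), (445,105), (345,515) and (100,450). The fork points down-left, with its gap near (228,410).

Emit:
{"method": "apply_moves", "body": {"motion": "5 0 0 -0.3 0 0 0;5 0 0 -0.7 0 0 0;5 0 0 -2 0 0 0;5 0 0 -3 0 0 0;5 0 0 -5 0 0 0;5 0 0 -5 0 0 0;5 0 0 0 0 0 0;5 0 0 0 0 0 0"}}

```text
time: 6.5
tool_pos: [0.4906, -0.1419, 0.2021]
tool_rot: [-3.141, 0.002, -0.27]
contact_force: [-0.1, -0.1, -2.8]
opening: 0.0118
grip_force: 30.0
```

Run:
```python
from h import *
s,p=shot("top");st(s)
A=np.array([[205,55],[445,105],[345,515],[100,450]])/6-.42+[190,160]
w=atz(p,A,.02);print(w.round(3).tolist());
for a,b in ((3,0),(2,1)): d=w[b]-w[a];print(np.linalg.norm(d),np.arctan2(d[1],d[0]))
print("ctr",w.mean(0))
print("gap",atz(p,np.array([228,410])/6-.42+[190,160],.06))
```

```text
{'time': 6.5, 'tool_pos': [0.4906, -0.1419, 0.2021], 'tool_rot': [-3.1413, 0.0015, -0.2702], 'contact_force': [-0.0742, -0.0958, -2.8252], 'opening': 0.0118}
[[0.686, 0.197, 0.02], [0.661, 0.063, 0.02], [0.433, 0.111, 0.02], [0.465, 0.244, 0.02]]
0.22549612977532363 -0.2095434611431277
0.23259816377760886 -0.20737661152162537
ctr [0.56149374 0.15368099 0.02      ]
gap [[0.48431766 0.17165443 0.06      ]]
```

Emit:
{"method": "apply_moves", "body": {"motion": "5 -2.5 -4.2 0 0 0 0;5 -2.5 -4.2 0 0 0 0;5 -2.5 -4.2 0 0 0 0;5 -2.5 -4.2 0 0 0 0;5 -2.5 -4.2 0 0 0 0;5 -2.5 -4.2 1 0 0 0;5 -2.5 -4.2 2 0 0 0;5 0 0 2 0 0 -0.06;5 0 0 0 0 0 0;5 0 0 0 0 0 0"}}

```text
time: 7.8
tool_pos: [0.4012, 0.1873, 0.1526]
tool_rot: [3.141, 0.001, -0.212]
contact_force: [-0.0, 0.7, -0.5]
opening: 0.0117
grip_force: 30.0
```

Run:
```python
from h import *
s,p=shot("wrist");st(s)
print("guess px",proj(p,[[.478,.171,.044],[.478,.171,.068]]).round())
cv2.imwrite("pics/w3.png",cv2.resize(p["img"][:,:,::-1],(800,600),interpolation=cv2.INTER_CUBIC)); np.save("w3.npy",p["img"])
```

```text
{'time': 7.8, 'tool_pos': [0.4012, 0.1873, 0.1526], 'tool_rot': [3.141, 0.0008, -0.2121], 'contact_force': [-0.0238, 0.6727, -0.451], 'opening': 0.0117}
guess px [[283.  96.]
 [284.  95.]]
```

View pics/w3.png

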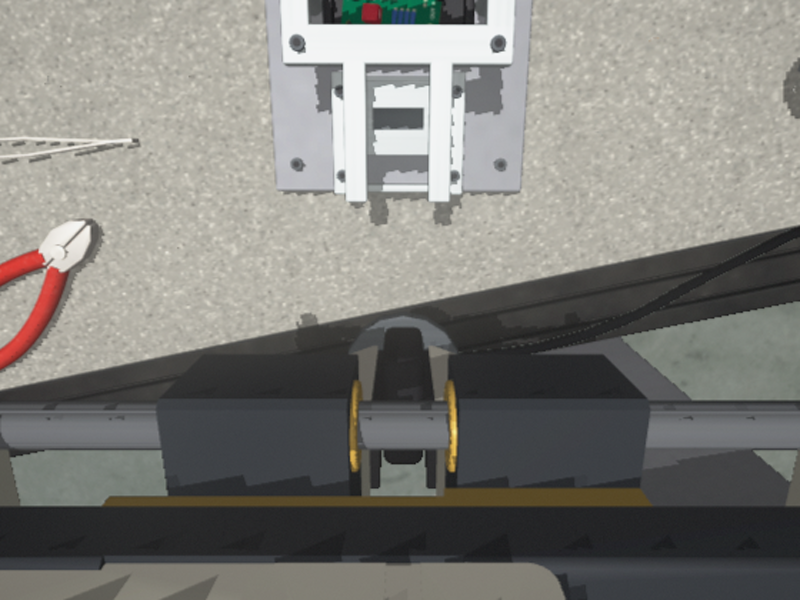

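The wrist view shows the fork tines (columns 345-367 and 429-450) and the dark slot in the white anchor at (373-424, 106-130) in the 800-wide picture. The guide bolts are centred near row 134, so the anchor stands well towards the hinge. Next I'll refine the slot position.

Run:
```python
from h import *
s,p=shot("wrist");g=cv2.cvtColor(p["img"],cv2.COLOR_RGB2GRAY).astype(int)
print("row prof",g[62:112,279].tolist())
print("col prof",g[83,255:304].tolist())
print("guide bolts",atz(p,np.array([[340,92],[457,92],[342,176],[455,176],[398.5,134]])/1.4286,.044).round(4).tolist())
e=np.array([[278,190],[520,190],[297,164],[501,164]])/1.4286
w=atz(p,e,.012);d=w[0]-w[1];d2=w[2]-w[3];print("yaw",np.arctan2(d[1],d[0])-np.pi/2,np.arctan2(d2[1],d2[0])-np.pi/2)
r=np.array([[261.2,80],[297,80]])
c=atz(p,[279,82.6],.044);print("slot",c)
u=np.array([np.cos(-.212),np.sin(-.212)])
for row in (74,91): print(row,atz(p,[279,row],.044))
sc=robot.search_frame("fork",p);print([(x["score"],x["centre"]) for x in sc[:2]])
print(proj(p,[.4785,.171,.044]))
```

```text
row prof [231, 239, 238, 239, 240, 239, 239, 239, 239, 239, 239, 239, 238, 237, 159, 86, 88, 86, 87, 89, 90, 90, 90, 90, 90, 89, 88, 89, 121, 166, 229, 237, 237, 237, 236, 234, 235, 236, 235, 235, 235, 235, 235, 235, 235, 233, 227, 162, 124, 123]
col prof [231, 153, 136, 148, 147, 137, 104, 87, 86, 87, 87, 87, 87, 88, 87, 87, 88, 89, 87, 89, 89, 89, 89, 89, 90, 89, 89, 91, 90, 91, 91, 91, 91, 91, 93, 91, 92, 92, 92, 92, 92, 154, 225, 236, 236, 195, 229, 244, 245]
guide bolts [[0.5056, 0.1973, 0.044], [0.4938, 0.142, 0.044], [0.4669, 0.2058, 0.044], [0.455, 0.1502, 0.044], [0.4807, 0.1737, 0.044]]
yaw -0.21079759683389376 -0.21076732905324724
slot [[0.48802203 0.17212909 0.044     ]]
74 [[0.49355932 0.17093269 0.044     ]]
91 [[0.48255002 0.17331139 0.044     ]]
[(0.87, [0.5075, 0.1689, 0.0721])]
[[283.41484478  96.16842323]]
```

Emit:
{"method": "apply_moves", "body": {"motion": "5 2.2 2.0 0 0 0 0;5 2.2 2.0 0 0 0 0;5 2.2 2.0 0 0 0 0;5 2.2 2.1 0 0 0 0;5 0 0 0 0 0 -0.1745;5 0 0 0 0 0 -0.1745;5 0 0 0 0 0 -0.1745;5 0 0 0 0 0 -0.1745;5 0 0 0 0 0 -0.1745;5 0 0 0 0 0 -0.1745;5 0 0 0 0 0 -0.1745;5 0 0 0 0 0 -0.1745;5 0 0 0 0 0 -0.1745;5 0 0 0 0 0 0;5 0 0 0 0 0 0"}}

```text
time: 9.82
tool_pos: [0.4705, 0.0899, 0.153]
tool_rot: [3.141, -0.0, 1.356]
contact_force: [-0.3, -0.3, -1.2]
opening: 0.0115
grip_force: 30.0
```

Run:
```python
from h import *
s,p=shot("wrist");st(s);print(s["qpos"].round(3))
print("slot guess px",proj(p,[[.4875,.1725,.044]]).round(1))
cv2.imwrite("pics/w4.png",cv2.resize(p["img"][:,:,::-1],(800,600),interpolation=cv2.INTER_CUBIC)); np.savez("w4.npz",img=p["img"],R=p["R"],t=p["t"])
```

```text
{'time': 9.825, 'tool_pos': [0.4705, 0.0899, 0.153], 'tool_rot': [3.141, -0.0001, 1.3563], 'contact_force': [-0.3152, -0.2501, -1.1605], 'opening': 0.0115}
[ 0.029  0.336  1.757 -0.     1.048  0.243]
slot guess px [[280.4  89.8]]
```

View pics/w4.png

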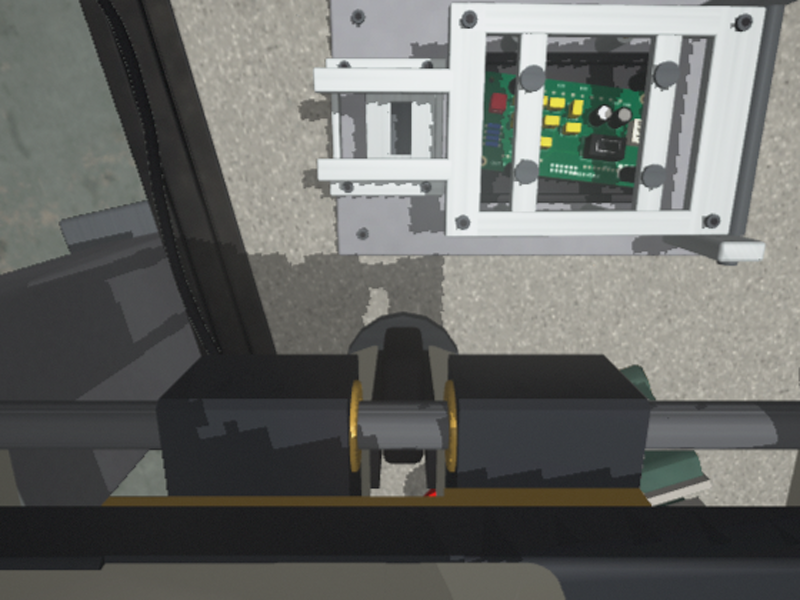

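The slot shows at (390-411, 102-154) in the 800-wide picture, centre about (280,90) in raw pixels. The prediction was (280.4,89.8), so the two views agree. I'll get sub-pixel edges.

Run:
```python
from h import *
s,p=shot("wrist");g=cv2.cvtColor(p["img"],cv2.COLOR_RGB2GRAY).astype(int)
for r in (85,90,98): print("row",r,g[r,266:298].tolist())
print("col",g[66:116,280].tolist())
print(atz(p,[[280,90],[281,90],[280,91]],.044).round(5).tolist())
e=np.array([[318,68],[450,69],[318,158],[450,159],[340,252],[600,253]])/1.4286
w=atz(p,e,.068)
for i in (0,2,4): d=w[i+1]-w[i];print(np.arctan2(d[1],d[0]))
```

```text
row 85 [219, 217, 218, 219, 221, 221, 221, 158, 112, 110, 95, 88, 79, 75, 78, 76, 78, 78, 79, 78, 77, 81, 200, 222, 223, 224, 225, 224, 223, 223, 224, 224]
row 90 [218, 217, 217, 219, 220, 220, 220, 159, 113, 115, 100, 83, 77, 77, 77, 78, 78, 80, 79, 80, 79, 84, 201, 222, 222, 223, 224, 223, 223, 223, 224, 224]
row 98 [217, 216, 217, 219, 219, 220, 219, 163, 118, 115, 115, 98, 82, 79, 80, 80, 81, 82, 81, 82, 82, 87, 200, 222, 222, 223, 223, 223, 222, 222, 223, 223]
col [126, 135, 136, 135, 129, 94, 73, 73, 72, 73, 73, 73, 74, 75, 74, 75, 74, 77, 77, 78, 77, 77, 77, 77, 77, 79, 79, 79, 78, 79, 80, 79, 80, 80, 80, 81, 81, 82, 82, 81, 81, 82, 170, 215, 199, 206, 233, 236, 236, 236]
[[0.48711, 0.17243, 0.044], [0.4878, 0.17228, 0.044], [0.48697, 0.17178, 0.044]]
-0.21912436322955742
-0.21973931733533766
-0.21665851071607287
```

Emit:
{"method": "apply_moves", "body": {"motion": "5 3 -0.05 0 0 0 0;5 3 -0.05 0 0 0 0;5 2 0 0 0 0 0;5 0.5 0 0 0 0 0;5 0 0 3 0 0 0;5 0 0 2 0 0 0;5 0 0 1 0 0 0;5 0 0 0 0 0 0;5 0 0 0 0 0 0;5 0 0 0 0 0 0"}}

```text
time: 11.18
tool_pos: [0.4876, 0.1735, 0.0935]
tool_rot: [3.14, -0.001, 1.36]
contact_force: [-0.0, 0.1, -1.6]
opening: 0.0113
grip_force: 30.0
```

```bash
cat > err.py <<'E'
from h import *
s=robot.observe();st(s);print("torque",s["torque"].round(3))
R=Ro.from_euler("xyz",s["tool_rot"]).as_matrix()
print("tool shift to target (mm)",(R.T@(np.array([.4876,.1734,s["tool_pos"][2]])-s["tool_pos"])*1000).round(2))
E
python3 err.py
```

```text
{'time': 11.175, 'tool_pos': [0.4876, 0.1735, 0.0935], 'tool_rot': [3.1401, -0.0005, 1.3602], 'contact_force': [-0.0139, 0.1381, -1.6032], 'opening': 0.0113}
torque [ 0.006 -0.078  0.011]
tool shift to target (mm) [-0.08 -0.02 -0.  ]
```

Emit:
{"method": "apply_moves", "body": {"motion": "5 0 0 0.5 0 0 0;5 0 0 0.3 0 0 0;5 0 0 0.2 0 0 0;5 0 0 0.1 0 0 0;5 0 0 0.1 0 0 0;5 0 0 0 0 0 0;5 0 0 0 0 0 0"}}

```text
time: 12.05
tool_pos: [0.4871, 0.1734, 0.0807]
tool_rot: [-3.142, 0.0, 1.36]
contact_force: [0.6, -1.6, -2.4]
opening: 0.0119
grip_force: 30.0
```

```bash
python3 err.py
```

```text
{'time': 12.05, 'tool_pos': [0.4871, 0.1734, 0.0807], 'tool_rot': [-3.1415, 0.0003, 1.3604], 'contact_force': [0.6084, -1.5906, -2.4149], 'opening': 0.0119}
torque [-0.269 -0.108  0.043]
tool shift to target (mm) [ 0.14  0.52 -0.  ]
```

Emit:
{"method": "apply_moves", "body": {"motion": "5 0 0 0.1 0 0 0;5 0 0 0.1 0 0 0;5 0 0 0.1 0 0 0;5 0 0 0.1 0 0 0;5 0 0 0 0 0 0;5 0 0 0 0 0 0"}}

```text
time: 12.8
tool_pos: [0.4871, 0.1734, 0.0767]
tool_rot: [-3.142, 0.0, 1.36]
contact_force: [-0.7, -1.8, 1.7]
opening: 0.0118
grip_force: 30.0
```

```bash
python3 err.py
```

```text
{'time': 12.8, 'tool_pos': [0.4871, 0.1734, 0.0767], 'tool_rot': [-3.1415, 0.0002, 1.3603], 'contact_force': [-0.7261, -1.7988, 1.7286], 'opening': 0.0118}
torque [-0.416  0.177  0.   ]
tool shift to target (mm) [ 0.12  0.52 -0.  ]
```

Emit:
{"method": "apply_moves", "body": {"motion": "5 0 0 0.15 0 0 0;5 0 0 0.15 0 0 0;5 0 0 0.15 0 0 0;5 0 0 0 0 0 0;5 0 0 0 0 0 0"}}

```text
time: 13.42
tool_pos: [0.487, 0.1734, 0.0722]
tool_rot: [-3.141, 0.0, 1.36]
contact_force: [-2.3, -1.9, 4.0]
opening: 0.0121
grip_force: 30.0
```

```bash
python3 err.py
```

```text
{'time': 13.425, 'tool_pos': [0.487, 0.1734, 0.0722], 'tool_rot': [-3.1413, 0.0002, 1.3603], 'contact_force': [-2.3117, -1.8631, 3.9605], 'opening': 0.0121}
torque [-0.432  0.485  0.043]
tool shift to target (mm) [ 0.11  0.62 -0.  ]
```

Emit:
{"method": "apply_moves", "body": {"motion": "5 0 0 0.15 0 0 0;5 0 0 0.15 0 0 0;5 0 0 0.1 0 0 0;5 0 0 0.1 0 0 0;5 0 0 0 0 0 0;5 0 0 0 0 0 0"}}

```text
time: 14.18
tool_pos: [0.4869, 0.1735, 0.0677]
tool_rot: [-3.141, 0.0, 1.36]
contact_force: [-4.4, -2.8, 8.9]
opening: 0.0122
grip_force: 30.0
```

```bash
python3 err.py
```

```text
{'time': 14.175, 'tool_pos': [0.4869, 0.1735, 0.0677], 'tool_rot': [-3.1415, 0.0, 1.3603], 'contact_force': [-4.4334, -2.8138, 8.9198], 'opening': 0.0122}
torque [-0.423  0.703  0.011]
tool shift to target (mm) [ 0.06  0.68 -0.  ]
```

Emit:
{"method": "apply_moves", "body": {"motion": "5 0 0 0.1 0 0 0;5 0 0 0 0 0 0;5 0 0 0 0 0 0.08;5 0 0 0 0 0 0.08;5 0 0 0 0 0 0.08;5 0 0 0 0 0 0.08;5 0 0 0 0 0 0.08;5 0 0 0 0 0 0;5 0 0 0 0 0 0"}}

```text
time: 15.3
tool_pos: [0.4887, 0.1744, 0.0674]
tool_rot: [3.139, -0.004, 0.96]
contact_force: [-1.4, 1.0, 10.0]
opening: 0.0119
grip_force: 30.0
```

```bash
python3 err.py
```

```text
{'time': 15.3, 'tool_pos': [0.4887, 0.1744, 0.0674], 'tool_rot': [3.1391, -0.0039, 0.9599], 'contact_force': [-1.3782, 0.9822, 10.0463], 'opening': 0.0119}
torque [ 0.203  0.06  -0.009]
tool shift to target (mm) [-1.46 -0.38 -0.01]
```

Emit:
{"method": "apply_moves", "body": {"motion": "5 0 0 0 0 0 0.1;5 0 0 0 0 0 0.1;5 0 0 0 0 0 0.1;5 0 0 0 0 0 0.1;5 0 0 0 0 0 0.1;5 0 0 0 0 0 0.1;5 0 0 0 0 0 0.1;5 0 0 0 0 0 0.1;5 0 0 0 0 0 0.1;5 0 0 0 0 0 0.1;5 0 0 0 0 0 0.1;5 0 0 0 0 0 0.07;5 0 0 0 0 0 0;5 0 0 0 0 0 0"}}

```text
time: 17.05
tool_pos: [0.489, 0.1744, 0.0675]
tool_rot: [-3.139, -0.004, -0.21]
contact_force: [-0.9, 1.2, 9.5]
opening: 0.0115
grip_force: 30.0
```

```bash
python3 err.py
```

```text
{'time': 17.05, 'tool_pos': [0.489, 0.1744, 0.0675], 'tool_rot': [-3.1388, -0.0043, -0.21], 'contact_force': [-0.9388, 1.1801, 9.5234], 'opening': 0.0115}
torque [0.302 0.094 0.036]
tool shift to target (mm) [-1.1   1.3  -0.01]
```

Emit:
{"method": "apply_moves", "body": {"motion": "5 -0.05 0.1 0 0 0 0;5 0 0.08 0 0 0 0;5 0 0 0 0 0 0;5 0 0 -0.1 0 0 0;5 0 0 -0.1 0 0 0;5 0 0 0 0 0 0;5 0 0 0 0 0 0"}}

```text
time: 17.92
tool_pos: [0.4887, 0.1733, 0.0695]
tool_rot: [-3.138, -0.005, -0.21]
contact_force: [1.8, 2.9, 7.0]
opening: 0.0119
grip_force: 30.0
```

```bash
python3 err.py
```

```text
{'time': 17.925, 'tool_pos': [0.4887, 0.1733, 0.0695], 'tool_rot': [-3.1375, -0.0055, -0.2101], 'contact_force': [1.8434, 2.9481, 6.9595], 'opening': 0.0119}
torque [ 0.704 -0.195 -0.039]
tool shift to target (mm) [-1.11  0.18 -0.01]
```

Emit:
{"method": "apply_moves", "body": {"motion": "5 0 0 -0.05 0 0 0;5 0 0 -0.05 0 0 0;5 0 0 -0.05 0 0 0;5 0 0 0 0 0 0;5 0 0 0 0 0 0"}}

```text
time: 18.55
tool_pos: [0.4887, 0.1732, 0.0708]
tool_rot: [-3.138, -0.005, -0.21]
contact_force: [2.2, 4.4, 5.5]
opening: 0.012
grip_force: 30.0
```

```bash
python3 err.py
```

```text
{'time': 18.55, 'tool_pos': [0.4887, 0.1732, 0.0708], 'tool_rot': [-3.1378, -0.0053, -0.2101], 'contact_force': [2.2497, 4.4125, 5.5474], 'opening': 0.012}
torque [ 0.598 -0.263 -0.028]
tool shift to target (mm) [-1.06  0.06 -0.01]
```

Emit:
{"method": "apply_moves", "body": {"motion": "5 0 0 -0.05 0 0 0;5 0 0 -0.05 0 0 0;5 0 0 0 0 0 0;5 0 0 0 0 0 0"}}

```text
time: 19.05
tool_pos: [0.4875, 0.1722, 0.0712]
tool_rot: [-3.14, -0.003, -0.21]
contact_force: [3.0, 1.9, 5.6]
opening: 0.0118
grip_force: 30.0
```

```bash
python3 err.py
```

```text
{'time': 19.05, 'tool_pos': [0.4875, 0.1722, 0.0712], 'tool_rot': [-3.1403, -0.0028, -0.2097], 'contact_force': [3.046, 1.9001, 5.6233], 'opening': 0.0118}
torque [ 0.341 -0.472 -0.057]
tool shift to target (mm) [-0.18 -1.21  0.  ]
```

Emit:
{"method": "apply_moves", "body": {"motion": "5 0 0 -0.05 0 0 0;5 0 0 -0.05 0 0 0;5 0 0 0 0 0 0;5 0 0 0 0 0 0"}}

```text
time: 19.55
tool_pos: [0.4874, 0.1721, 0.0716]
tool_rot: [-3.141, -0.002, -0.21]
contact_force: [5.6, 3.2, 0.1]
opening: 0.0118
grip_force: 30.0
```

```bash
python3 err.py
```

```text
{'time': 19.55, 'tool_pos': [0.4874, 0.1721, 0.0716], 'tool_rot': [-3.1405, -0.0022, -0.2099], 'contact_force': [5.553, 3.1747, 0.1377], 'opening': 0.0118}
torque [ 0.487 -0.98   0.004]
tool shift to target (mm) [-0.09 -1.34  0.  ]
```

Emit:
{"method": "apply_moves", "body": {"motion": "5 0.08 -0.05 0 0 0 0;5 0 0 0 0 0 0;5 0 0 0 0 0 0"}}

```text
time: 19.92
tool_pos: [0.4874, 0.1721, 0.0716]
tool_rot: [-3.142, -0.001, -0.21]
contact_force: [3.5, 1.3, -0.2]
opening: 0.0118
grip_force: 30.0
```

```bash
python3 err.py
```

```text
{'time': 19.925, 'tool_pos': [0.4874, 0.1721, 0.0716], 'tool_rot': [-3.1415, -0.0005, -0.2098], 'contact_force': [3.5167, 1.2901, -0.2411], 'opening': 0.0118}
torque [ 0.257 -0.822  0.017]
tool shift to target (mm) [-0.09 -1.31  0.  ]
```

Emit:
{"method": "apply_moves", "body": {"motion": "5 0.12 -0.02 0 0 0 0;5 0 0 0 0 0 0;14 0 0 0 0 0 0;18 0 0 0 0 0 0;25 0 0 0 0 0 0;30 0 0 0 0 0 0;30 0 0 0 0 0 0"}}

```text
time: 20.8
tool_pos: [0.4883, 0.172, 0.0716]
tool_rot: [3.141, 0.0, -0.21]
contact_force: [0.4, 1.1, -0.4]
opening: 0.0275
grip_force: 0.0
```

```bash
python3 err.py
```

```text
{'time': 20.8, 'tool_pos': [0.4883, 0.172, 0.0716], 'tool_rot': [3.1414, 0.0001, -0.2097], 'contact_force': [0.3549, 1.0557, -0.3851], 'opening': 0.0275}
torque [ 0.06   0.02  -0.007]
tool shift to target (mm) [-1.  -1.2 -0. ]
```

Released, with no force left on the tool. I'll rise, back off towards the robot and look.

Emit:
{"method": "apply_moves", "body": {"motion": "30 0 0 -0.5 0 0 0;30 0 0 -1.5 0 0 0;30 0 0 -3 0 0 0;30 0 0 -4 0 0 0;30 -3 0 -2 0 0 0;30 -3 0 0 0 0 0;30 -2 0 0 0 0 0;30 0 0 0 0 0 0;30 0 0 0 0 0 0"}}

```text
time: 21.92
tool_pos: [0.4111, 0.1887, 0.1824]
tool_rot: [-3.141, -0.002, -0.21]
contact_force: [1.2, 0.9, 0.3]
opening: 0.0275
grip_force: 0.0
```

Run:
```python
from h import *
s,p=shot("wrist");st(s)
print("pred bar top px if seated",proj(p,[.4871,.1722,.0335+.063]),"slot ctr",proj(p,[.4875,.1727,.044]))
cv2.imwrite("pics/w5.png",cv2.resize(p["img"][:,:,::-1],(800,600),interpolation=cv2.INTER_CUBIC))
```

```text
{'time': 21.925, 'tool_pos': [0.4111, 0.1887, 0.1824], 'tool_rot': [-3.141, -0.0017, -0.2097], 'contact_force': [1.2197, 0.9393, 0.2625], 'opening': 0.0275}
pred bar top px if seated [[284.67780936  96.71146484]] slot ctr [[283.44122184  98.43704566]]
```

View pics/w5.png

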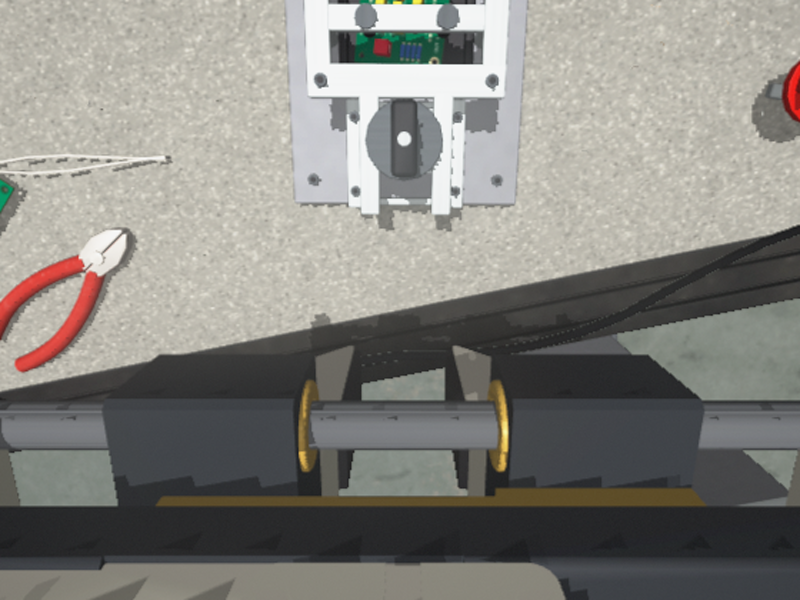

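The picture shows the key upright with its collar on both tines and its bar along the fixture. The dot is at (283,97) in raw pixels against a seated prediction of (285,97). The gate stays held down with the gripper clear, so I'm handing in.

```bash
python3 -c "
from cell import robot
print(robot.hand_in())"
```

```text
the job is handed in; nothing more can be done
None
```

The key was fed through the slot, turned a quarter, seated in the groove and let go; the last picture shows it holding the gate down with the gripper clear. Force readings stayed near 10 N, and the job was handed in at about 22 s.

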